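# Seat the juicer's reamer and put the dust cover on

## Task

The orange reamer of the citrus juicer has been put on its spindle out of line and is standing too high. Turn it until its tabs drop into the keyway and it sits fully home, then put the clear dust cover on the juicer so that it sits level and all the way down round the tray rim. Let go of everything and leave the two cartons and the spice jar standing where they are.

Things in the scene. Friction and masses are not known exactly. Their poses are not given: they have to be found in the camera images.
- juicer: white round citrus juicer base, fixed. Origin: centre of underside, z up. 144 mm across up to a flat shoulder 50 mm above the origin; inside the shoulder a tray rim, 120 mm outer diameter, top at 58 mm. Orange spout on its -x side. Grey seat for the reamer at 54 mm. Covered by the reamer at the start.
- spindle_top (a point): centre of the top of the fixed steel spindle, 90 mm above the juicer's origin (axes as the juicer's). Spindle 26 mm in diameter from 54 to 90 mm; its upper 18 mm is split by a slot (keyway) 10 mm wide, right across along the juicer's x axis, in line with the spout, chamfered 1.5 mm. It does not turn; the reamer hides it at the start.
- spout_tip (a point): end of the orange spout, 95 mm from the juicer's axis towards its -x, 41 mm above its origin; spout 24 mm wide, its top at 47 mm. The keyway points to it; small orange marks on the rim lie on the same line.
- reamer: loose orange ribbed cone, about 90 g. Origin: centre of underside, z up. Foot 66 mm wide, narrowing to 40 mm at height 44; ridge on top to 78. Bore 29 mm wide, 38 deep, with two opposite tabs on its x axis, 7 mm wide, reaching to 8 mm from the axis, heights 20 to 34. At the start the tabs rest on the spindle's end: origin 70 mm above the juicer's; it turns freely.
- ridge_top (a point): middle of the top of the reamer's ridge, 78 mm above its origin (axes as the reamer's). Ridge 14 mm thick, flat sides, along the reamer's x: 38 mm long from height 44 to 68, then 28 mm. Grip it across. When it points at the spout (a half turn is the same, about 0.1 rad of play) the tabs can sink 16 mm into the slot, to origin 54 mm above the juicer's.
- cover: loose clear plastic dust cover, an upside-down cup with a black knob, about 150 g, upright on the worktop. Origin: centre of its open underside, z up. 132 mm outside, 126 inside diameter; flat top at 92 mm, inside 88 mm high. In place, its edge rests on the juicer's shoulder (origin 50 mm above the juicer's) round the rim; it cannot go down over an unseated reamer.
- knob_top (a point): middle of the top of the cover's black knob, 124 mm above the cover's origin. Knob round, on the axis, from 92 to 124 mm height: 20 mm in diameter up to 104, 24 mm from 110 up.
- box_tea: small red-brown carton, 102 x 53 x 60 mm, loose, a bystander; origin: centre of its underside, long side along its x axis. It and the cover stand on opposite sides of the juicer, either way round.
- box_green: small green carton, 107 x 55 x 52 mm, loose, a bystander; origin: centre of its underside, long side along its x axis.
- spice_curry: spice jar with a yellow cap, 42 mm diameter, 108 mm high, loose, a bystander; origin: centre of its underside.

How it is judged:
By the outcome, as a careful person would: the job done as asked, in the order asked, and still so for the second after the job is handed in, with the robot touching nothing.
It also fails if it takes over 58 s, if anything falls off the work surface, if the arm or the gripper's body presses on something with over 40 N, if the wrist force passes 120 N, or if a joint passes its speed limit or range.

## Robot

A 7-joint arm with a two-finger parallel gripper is mounted at the origin on a cart in front of the work surface, level with it; the furniture and walls round the work are solid. World frame = base frame: x ahead of the robot, y to its left, z up, the work surface at z = 0. Lengths are in m, angles in rad, forces in N, time in s.
With the tool pointing down it reaches from about 0.375 to 0.925 m from the base axis. Payload 3.1 kg.
Tool frame: the origin (TCP) lies at the very end of the fingers, on their centre line; the grasp point (between the pads) lies bot.pinch_z behind it (bot.pinch_z is the distance from the TCP to the grasp point, in m); z points along the fingers, y is the line along which they close (so a half turn about z gives the same grasp; the last joint's range is limited). The gripper opens to 85 mm and grips with 20 to 120 N. Pads are 22 mm wide; open, the fingers measure 114 mm over their backs; the gripper's body (76 mm by 85 mm) begins 54 mm behind the grasp point. The pads swing forward as they close: fully open they stand 13 mm farther back than shut.
Start: joints at [1.003, 0.383, 0.044, 1.598, -0.018, 1.161, -0.05], TCP at [0.294, -0.58, 0.231] pointing down, gripper open.
Joint ranges: [-2.61, 2.61], [-0.41, 2.15], [-1.48, 1.57], [0, 2.5], [-1.57, 4.71], [0.05, 1.97], [-2.85, 2.85]. Speed limits (rad/s): [2.79, 2.79, 3.14, 3.14, 3.14, 3.14, 3.14].

## Interface

Orientations are given as a 3x3 rotation matrix whose columns are the frame's x, y, z axes.
In Python, from plant import bot gives the robot as it stands.
- The arm moves only by the shell command python3 -m creep 'ROWS' [FORCE]. ROWS is JSON, a list that holds one entry, the list of rows, each a list of 7 numbers: the opening, from 0 (shut) to 1 (fully open), then the shift along the tool's x, y, z in units of 25 mm (1.0 is 25 mm), then the turn, a rotation vector about the tool's x, y, z in units of 6 degrees (1.0 is 6 degrees). A call has 1 to 10 rows; each row is the pose to reach, as a shift and turn from the pose commanded when the call began, along the tool's axes at that moment; what a row does not reach only later rows make up. A row lasts 1/10 s, in which the tool goes at most 50 mm and 8.59 degrees, less where a joint would pass 70% of its speed; a pose out of reach is approached as far as the arm can. A call with a gripper value outside its range is refused whole. The fingers move at their own pace and stop on an object; FORCE is the grip in N (left out, the last holds). Time passes only in rows, so rows that repeat a pose let the fingers close. It gives the time, the measured TCP pose, the force, the opening and the grip force at its end, in the units of the state.
- bot.state(): the state, without advancing time (a new reading comes with each control period).
- bot.capture(name): name is "scene" or "top"; returns a dict with "pixels" (384x512x3 uint8, red, green, blue), "depth" (384x512 float32, m along the optical axis (not along the pixel's ray), 0 where there is no reading), "fx", "fy", "cx", "cy" (pixels), "R" (3x3) and "t" (3): a world point X has camera coordinates R X + t. Camera axes: x right, y down, z forward; pixel columns grow to the right and rows downward; lengths in m; the calibration is good to about 2 mm. A picture is of the moment at which its call begins.
- bot.job_done(): hands the job in; it is judged then, once.
The state is a dict: "time_s": time; "joints": joint angles; "joint_vel": joint speeds; "joint_efforts": joint torques, N m; "eef_pos": TCP position; "ee_rot": TCP orientation; "ft_force": force on the tool from outside, world axes, zero at the start; "moment": the same for the moment, N m; "grip_width": finger opening in m; "grasp_force": force on a finger pad.
Only numpy, scipy, OpenCV 4.12 (cv2) and the standard library are available. Lean on these libraries where they do the work, as an engineer would, in place of code of your own. Each camera call takes 0.05 s, during which the arm holds its last target. There are 200 camera calls.

## Working session

There is one attempt and no reset: what is moved stays moved. The work goes in short steps, Python scripts to look and compute and a shell command to move; the robot and the scene stay as the last step left them, time stands still between calls to the robot, and variables do not carry over. Pictures are saved under pics/ and viewed, at most 10 in all, crops included, and the job is handed in when it is done.

```bash
ls; mkdir -p pics; python3 - <<'E'
from plant import bot
import cv2,numpy as np
s=bot.state();print({k:np.round(v,3).tolist() for k,v in s.items()},bot.pinch_z)
for n in("scene","top"):
    c=bot.capture(n);np.savez(f"pics/{n}0.npz",**c);cv2.imwrite(f"pics/{n}0.png",c["pixels"][:,:,::-1]);print(n,c["fx"],c["cx"],c["cy"],np.round(c["R"],3).tolist(),np.round(-c["R"].T@c["t"],3))
E
```

```text
pics
{'time_s': 0.0, 'joints': [1.003, 0.384, 0.044, 1.6, -0.018, 1.161, -0.05], 'joint_vel': [-0.002, 0.002, 0.001, 0.001, -0.002, -0.0, -0.0], 'joint_efforts': [0.0, -43.346, 1.025, -24.952, 0.011, 0.011, 0.0], 'eef_pos': [0.294, -0.579, 0.23], 'ee_rot': [[0.892, 0.453, -0.001], [0.453, -0.892, 0.002], [-0.0, -0.003, -1.0]], 'ft_force': [-0.937, 0.181, -0.749], 'moment': [0.029, -0.006, 0.019], 'grasp_force': 0.0, 'grip_width': 0.085} 0.0187
scene 373.9739492046161 257.35247761587266 188.14319285867833 [[-0.532, -0.847, 0.0], [-0.534, 0.335, -0.776], [0.657, -0.413, -0.631]] [0.029 0.391 0.653]
top 424.614489316734 248.79225678148936 184.0447147896826 [[-0.02, -0.999, -0.025], [-0.993, 0.022, -0.113], [0.113, 0.023, -0.993]] [0.472 0.028 1.107]
```

View pics/top0.png

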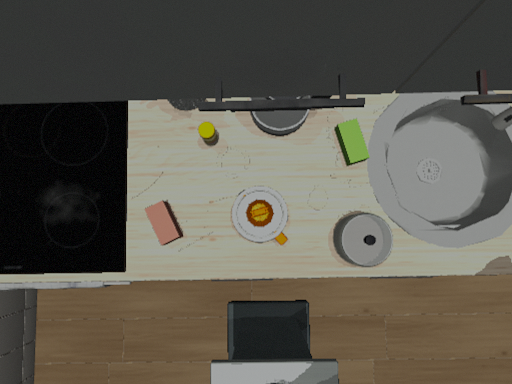

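View pics/scene0.png

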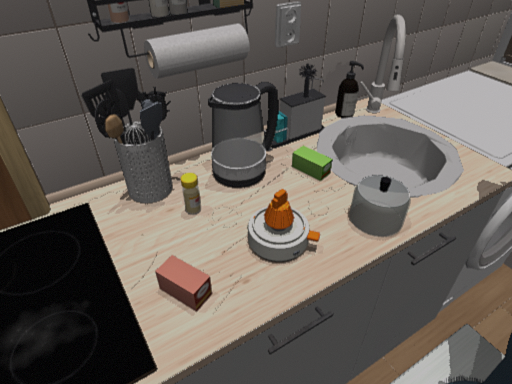

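The top view shows the juicer at about (260,214), with its spout at (281,239). The cover is at (363,240) with its knob at (370,240). The red carton is at (163,222), the green carton at (352,141) and the jar at (207,131). Next I'll measure these from colour and depth.

```bash
cat > h.py <<'E'
import numpy as np,cv2
from plant import bot
def cap(n,save=None):
    c=bot.capture(n)
    if save: np.savez(f"pics/{save}.npz",**c)
    return c
def cloud(c):
    v,u=np.mgrid[0:384,0:512];d=c["depth"]
    P=np.stack([(u-c["cx"])/c["fx"]*d,(v-c["cy"])/c["fy"]*d,d],-1)
    return (P-c["t"])@c["R"]   # world
def plane(c,u,v,z):
    r=np.array([(u-c["cx"])/c["fx"],(v-c["cy"])/c["fy"],1])@c["R"];o=-c["R"].T@c["t"]
    return o+r*(z-o[2])/r[2]
def hsv(c): return cv2.cvtColor(c["pixels"],cv2.COLOR_RGB2HSV)
def rect(p):
    (a,b),(w,h),t=cv2.minAreaRect(p[:,:2].astype(np.float32)*1000);return np.round([a,b,w,h,t],1)
E
python3 - <<'E'
from h import *
for n in("top","scene"):
    c=dict(np.load(f"pics/{n}0.npz"));W=cloud(c);H=hsv(c);ok=c["depth"]>0
    org=ok&(H[...,0]<22)&(H[...,1]>200)&(H[...,2]>90)&(abs(W[...,1])<.2)&(W[...,2]>.02)
    P=W[org];print(n,"orange",len(P),"zmax",P[:,2].max())
    for lo,hi in((.03,.055),(.07,.112),(.116,.138),(.142,.155)):
        q=P[(P[:,2]>lo)&(P[:,2]<hi)]
        if len(q)>3:
            e,V=np.linalg.eigh(np.cov(q[:,:2].T));print(lo,len(q),q.mean(0).round(4),"ext",rect(q),"pca",np.degrees(np.arctan2(V[1,1],V[0,1])).round(1),np.sqrt(e).round(4))
    # shoulder + rim points
    B=ok&(np.hypot(W[...,0]-.4,W[...,1])<.15)&~org
    for lo,hi in((.045,.054),(.0545,.062)):
        q=W[B&(W[...,2]>lo)&(W[...,2]<hi)]
        if len(q)>10:
            (x,y),r=cv2.minEnclosingCircle(q[:,:2].astype(np.float32));print("base",lo,len(q),x,y,r)
    C=ok&(np.hypot(W[...,0]-.38,W[...,1]+.25)<.12)
    for lo,hi in((.085,.1),(.115,.135)):
        q=W[C&(W[...,2]>lo)&(W[...,2]<hi)]
        if len(q)>5:
            (x,y),r=cv2.minEnclosingCircle(q[:,:2].astype(np.float32));print("cover",lo,len(q),q.mean(0).round(4),x,y,r)
c=dict(np.load("pics/top0.npz"));W=cloud(c)
for u,v in((260,214),(363,240),(370,240),(163,222),(352,141),(207,131),(280,105),(345,90),(300,103)):print(u,v,W[v,u].round(3))
cv2.imwrite("pics/z0.png",cv2.resize(c["pixels"][170:270,210:410,::-1],None,fx=4,fy=4,interpolation=cv2.INTER_CUBIC))
E
```

```text
top orange 401 zmax 0.15101917797314435
0.03 27 [ 0.4553 -0.0256  0.0465] ext [455.7 -24.7  22.7  19.4  43.5] pca 96.8 [0.0066 0.009 ]
0.07 263 [0.5171 0.0257 0.0961] ext [518.4  27.4  60.7  60.3  32.2] pca 171.6 [0.0186 0.0186]
0.116 24 [0.515  0.0298 0.1307] ext [517.4  29.6  21.9  39.6  34.8] pca 110.1 [0.0063 0.0153]
0.142 48 [0.5176 0.0284 0.1471] ext [518.2  28.3  13.7  27.3  15. ] pca 104.0 [0.0049 0.0089]
base 0.045 1113 0.4961296319961548 0.022243449464440346 0.07553020119667053
base 0.0545 129 0.5143173933029175 0.02354535460472107 0.06451568007469177
cover 0.085 1837 [ 0.4437 -0.2242  0.0919] 0.449144184589386 -0.22356081008911133 0.06228072568774223
cover 0.115 91 [ 0.4492 -0.2228  0.1227] 0.4494066536426544 -0.22341929376125336 0.011904158629477024
scene orange 737 zmax 0.1494585156509854
0.03 83 [ 0.4529 -0.0218  0.0457] ext [455.2 -23.3  23.6  21.9  42.4] pca 72.5 [0.0062 0.0068]
0.07 464 [0.502  0.0398 0.092 ] ext [505.5  38.6  61.2  32.8  49.1] pca 51.0 [0.0077 0.0163]
0.116 55 [0.5124 0.0362 0.1284] ext [509.5  29.9  35.   17.5  85.5] pca 88.9 [0.004  0.0108]
0.142 54 [0.5153 0.0297 0.1468] ext [516.3  29.5  11.8  23.4  12.5] pca 101.7 [0.0035 0.0071]
base 0.045 1071 0.4958952069282532 0.022688766941428185 0.07492595165967941
base 0.0545 154 0.5158838629722595 0.02638826332986355 0.060675330460071564
cover 0.085 1193 [ 0.4375 -0.2179  0.0911] 0.4481343626976013 -0.22426198422908783 0.06314122676849365
cover 0.115 75 [ 0.4472 -0.2217  0.1214] 0.4489554166793823 -0.22357816994190216 0.012590390630066395
260 214 [0.513 0.026 0.145]
363 240 [ 0.449 -0.214  0.095]
370 240 [ 0.45  -0.224  0.123]
163 222 [0.502 0.266 0.057]
352 141 [ 0.696 -0.21   0.05 ]
207 131 [0.717 0.149 0.105]
280 105 [0.599 0.004 0.69 ]
345 90 [ 0.614 -0.062  0.688]
300 103 [ 0.601 -0.016  0.69 ]
```

View pics/z0.png

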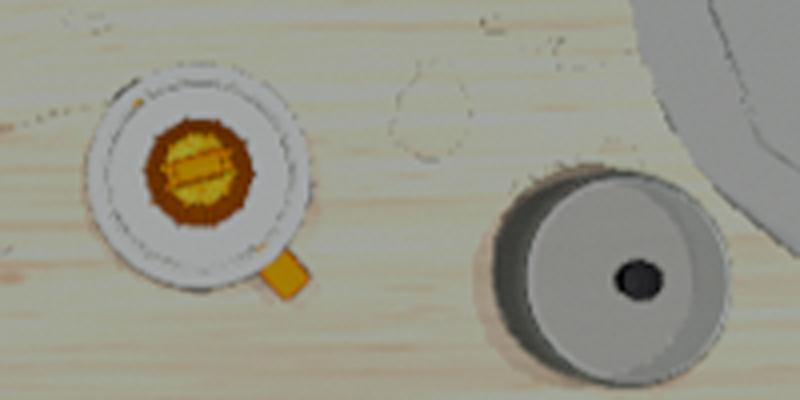

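```bash
cat >> h.py <<'E'
from scipy.spatial.transform import Rotation as Ro
def units(p,yaw_y=None):
    """shift and turn in creep units to TCP p with tool down and its y axis at yaw_y degrees"""
    s=bot.state();R=np.array(s["ee_rot"])
    if yaw_y is None: yaw_y=np.degrees(np.arctan2(R[1,1],R[0,1]))
    a=np.radians(yaw_y);y=np.array([np.cos(a),np.sin(a),0]);z=np.array([0,0,-1.]);T=np.stack([np.cross(y,z),y,z],1)
    print("t",s["time_s"],"pos",np.round(s["eef_pos"],4),"yaw_y",np.degrees(np.arctan2(R[1,1],R[0,1])).round(2),"F",np.round(s["ft_force"],1),"w",round(s["grip_width"],4),"g",round(s["grasp_force"],1),"j",np.round(s["joints"],2))
    print("shift",np.round(R.T@(np.array(p)-s["eef_pos"])/.025,2),"turn",np.round(Ro.from_matrix(R.T@T).as_rotvec(degrees=True)/6,2))
E
python3 - <<'E'
from h import *
c=dict(np.load("pics/top0.npz"))
a=plane(c,244.5,195.5,.058);b=plane(c,275.5,231.75,.058);print(a,b,(a+b)/2,np.degrees(np.arctan2(*(a-b)[1::-1])))
W=cloud(c);H=hsv(c)
ok=(c["depth"]>0)&(np.hypot(W[...,0]-.517,W[...,1]-.028)<.08)&(W[...,2]>.044)
q=W[ok];q=q[np.hypot(q[:,0]-.455,q[:,1]+.025)>.03];print("juicer",cv2.minEnclosingCircle(q[:,:2].astype(np.float32)))
units([.5175,.0285,.19],14.5)
E
```

```text
[0.56330432 0.06324264 0.058     ] [ 0.47250445 -0.01113366  0.058     ] [0.51790438 0.02605449 0.058     ] 39.32170824503141
juicer ((0.5225159525871277, 0.02764434926211834), 0.07456942647695541)
t 0.1 pos [ 0.2939 -0.5788  0.23  ] yaw_y -63.08 F [ 0.3 -0.3 -0.2] w 0.0851 g 0.0 j [ 1.    0.38  0.04  1.6  -0.02  1.16 -0.05]
shift [ 18.98 -17.61   1.64] turn [-2.000e-02 -1.000e-02 -1.293e+01]
```

```bash
python3 -m creep '[[[1,18.98,-17.61,1.6,0,0,-12.9],[1,18.98,-17.61,1.6,0,0,-12.9],[1,18.98,-17.61,1.6,0,0,-12.9],[1,18.98,-17.61,1.6,0,0,-12.9],[1,18.98,-17.61,1.6,0,0,-12.9],[1,18.98,-17.61,1.6,0,0,-12.9],[1,18.98,-17.61,1.6,0,0,-12.9],[1,18.98,-17.61,1.6,0,0,-12.9],[1,18.98,-17.61,1.6,0,0,-12.9],[1,18.98,-17.61,1.6,0,0,-12.9]]]' 30; python3 -c "
from h import *
units([.5175,.0285,.19],14.5)"
```

```text
time_s: 1.1
eef_pos: [0.4667, -0.1095, 0.2001]
ee_rot: [[-0.249, 0.968, -0.0], [0.968, 0.249, -0.0], [-0.0, -0.0, -1.0]]
ft_force: [1.4, -0.8, -0.4]
grip_width: 0.0855
grasp_force: 0.0
t 1.1 pos [ 0.4667 -0.1095  0.2001] yaw_y 14.44 F [ 1.4 -0.8 -0.4] w 0.0855 g 0.0 j [ 0.57  0.12 -0.45  2.01  0.06  1.02  0.34]
shift [4.84 3.34 0.4 ] turn [-0.    0.   -0.01]
```

```bash
python3 -m creep '[[[1,4.84,3.34,0.4,0,0,0],[1,4.84,3.34,0.4,0,0,0],[1,4.84,3.34,0.4,0,0,0],[1,4.84,3.34,0.4,0,0,0],[1,4.84,3.34,0.4,0,0,0],[1,4.84,3.34,0.4,0,0,0],[1,4.84,3.34,0.4,0,0,0]]]' ; python3 -c "
from h import *
units([.5175,.0285,.121],14.5)
c=cap('scene');cv2.imwrite('pics/s1.png',cv2.resize(c['pixels'][100:300,170:370,::-1],None,fx=3,fy=3))"
```

```text
time_s: 1.8
eef_pos: [0.5173, 0.0243, 0.1901]
ee_rot: [[-0.244, 0.97, -0.001], [0.97, 0.244, -0.001], [-0.001, -0.001, -1.0]]
ft_force: [0.2, -0.8, 0.1]
grip_width: 0.0852
grasp_force: 0.0
t 1.8 pos [0.5173 0.0243 0.1901] yaw_y 14.11 F [ 0.2 -0.8  0.1] w 0.0852 g 0.0 j [ 0.37  0.22 -0.55  1.93  0.14  1.02  0.01]
shift [0.16 0.05 2.76] turn [-0.01  0.01 -0.06]
```

View pics/s1.png

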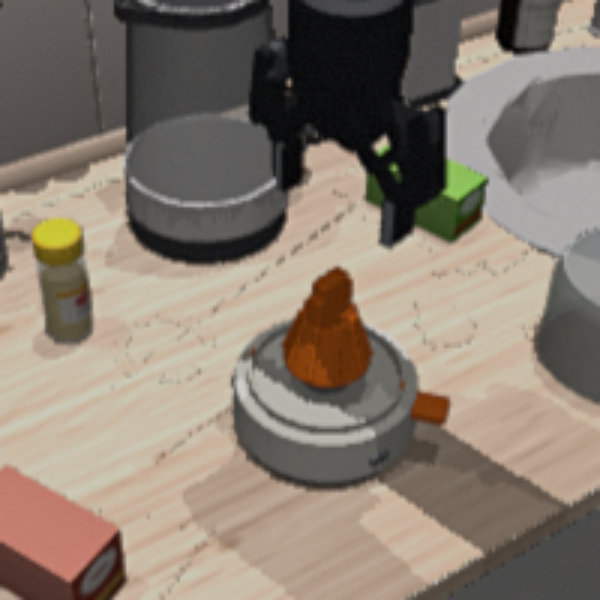

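The gripper is above the reamer, with its fingers at (290,180) and (395,240) and the ridge between them at (330,285). I'll descend.

```bash
python3 -m creep '[[[1,0,0,1.4,0,0,0],[1,0,0,2.0,0,0,0],[1,0,0,2.76,0,0,0],[1,0,0,2.76,0,0,0],[1,0,0,2.76,0,0,0],[1,0,0,2.76,0,0,0]]]' ; python3 -c "
from h import *
units([.5175,.0285,.121],14.5)"
```

```text
time_s: 2.45
eef_pos: [0.5186, 0.0265, 0.1225]
ee_rot: [[-0.247, 0.969, 0.002], [0.969, 0.247, 0.0], [-0.0, 0.002, -1.0]]
ft_force: [0.0, 0.3, 0.0]
grip_width: 0.0851
grasp_force: 0.0
t 2.45 pos [0.5186 0.0265 0.1225] yaw_y 14.29 F [0.  0.3 0. ] w 0.0851 g 0.0 j [ 0.34  0.32 -0.53  1.98  0.2   0.89 -0.05]
shift [ 0.09 -0.02  0.06] turn [ 0.02  0.   -0.03]
```

```bash
python3 -m creep '[[[0,0,0,0,0,0,0],[0,0,0,0,0,0,0],[0,0,0,0,0,0,0],[0,0,0,0,0,0,0],[0,0,0,0,0,0,0],[0,0,0,0,0,0,0],[0,0,0,0,0,0,0],[0,0,0,0,0,0,0]]]' 30; python3 -c "
from h import *
units([.5180,.0275,.1225],-49)"
```

```text
time_s: 3.25
eef_pos: [0.5178, 0.0267, 0.1215]
ee_rot: [[-0.247, 0.969, 0.0], [0.969, 0.247, 0.0], [0.0, 0.0, -1.0]]
ft_force: [0.3, 0.6, -0.6]
grip_width: 0.0134
grasp_force: 36.5
t 3.25 pos [0.5178 0.0267 0.1215] yaw_y 14.32 F [ 0.3  0.6 -0.6] w 0.0134 g 36.5 j [ 0.34  0.32 -0.53  1.98  0.21  0.89 -0.05]
shift [ 0.03  0.02 -0.04] turn [ 0.   -0.   10.55]
```

```bash
python3 -m creep '[[[0,0,0,0,0,0,1.2],[0,0,0,0,0,0,2.4],[0,0,0,0,0,0,3.6],[0,0,0,0,0,0,4.8],[0,0,0,0,0,0,6.0],[0,0,0,0,0,0,7.2],[0,0,0,0,0,0,8.4],[0,0,0,0,0,0,9.6],[0,0,0,0,0,0,10.5],[0,0,0,0,0,0,10.5]]]' 30; python3 -m creep '[[[0,0,0,0,0,0,0],[0,0,0,0.1,0,0,0],[0,0,0,0.2,0,0,0],[0,0,0,0.3,0,0,0],[0,0,0,0.3,0,0,0],[0,0,0,0.3,0,0,0]]]'; python3 -c "
from h import *
units([.5180,.0275,.1055],-49)"
```

```text
time_s: 4.25
eef_pos: [0.5176, 0.0267, 0.1212]
ee_rot: [[0.751, 0.661, -0.0], [0.661, -0.751, -0.0], [-0.0, -0.0, -1.0]]
ft_force: [0.5, 0.3, -1.6]
grip_width: 0.0135
grasp_force: 36.3
time_s: 4.85
eef_pos: [0.5177, 0.0266, 0.1138]
ee_rot: [[0.751, 0.66, -0.0], [0.66, -0.751, 0.0], [-0.0, -0.0, -1.0]]
ft_force: [-0.0, 0.7, -1.2]
grip_width: 0.0132
grasp_force: 36.3
t 4.85 pos [0.5177 0.0266 0.1138] yaw_y -48.67 F [-0.   0.7 -1.2] w 0.0132 g 36.3 j [ 0.17  0.3  -0.35  2.    0.13  0.86 -1.09]
shift [ 0.03 -0.02  0.33] turn [-0.    0.    0.06]
```

```bash
python3 -m creep '[[[0,0,0,0.1,0,0,0],[0,0,0,0.2,0,0,0],[0,0,0,0.3,0,0,0],[0,0,0,0.36,0,0,0],[0,0,0,0.36,0,0,0],[0,0,0,0.36,0,0,0]]]'; python3 -c "
from h import *
units([.5180,.0275,.19],-49)"
```

```text
time_s: 5.45
eef_pos: [0.5178, 0.0266, 0.1055]
ee_rot: [[0.751, 0.66, -0.0], [0.66, -0.751, -0.0], [-0.0, 0.0, -1.0]]
ft_force: [-2.1, -0.5, 4.9]
grip_width: 0.0132
grasp_force: 37.2
t 5.45 pos [0.5178 0.0266 0.1055] yaw_y -48.68 F [-2.1 -0.5  4.9] w 0.0132 g 37.2 j [ 0.17  0.32 -0.34  2.    0.14  0.85 -1.1 ]
shift [ 0.03 -0.02 -3.38] turn [0.   0.   0.05]
```

```bash
python3 -m creep '[[[1,0,0,-0.1,0,0,0],[1,0,0,-0.1,0,0,0],[1,0,0,-0.1,0,0,0],[1,0,0,-0.1,0,0,0],[1,0,0,-1,0,0,0],[1,0,0,-2.2,0,0,0],[1,0,0,-3.4,0,0,0],[1,0,0,-3.4,0,0,0]]]'; python3 -c "
from h import *
c=cap('scene','s2');W=cloud(c);H=hsv(c)
org=(c['depth']>0)&(H[...,0]<22)&(H[...,1]>200)&(H[...,2]>90)&(np.hypot(W[...,0]-.5178,W[...,1]-.0275)<.04)&(W[...,2]>.06)
print('ztop',np.sort(W[org][:,2])[-20:].round(4)); q=W[org];q=q[q[:,2]>.126];print(q.mean(0),rect(q))
cv2.imwrite('pics/s2.png',cv2.resize(c['pixels'][100:300,170:370,::-1],None,fx=3,fy=3))
units([.4490,-.2235,.21],-27)"
```

```text
time_s: 6.25
eef_pos: [0.5215, 0.0271, 0.1946]
ee_rot: [[0.751, 0.66, 0.01], [0.66, -0.751, 0.0], [0.008, 0.006, -1.0]]
ft_force: [1.1, 0.6, -0.1]
grip_width: 0.0857
grasp_force: 0.0
ztop [0.1313 0.1313 0.1314 0.1315 0.1315 0.1315 0.1315 0.1316 0.1317 0.1317
 0.1319 0.1319 0.132  0.1321 0.1321 0.1322 0.1322 0.1323 0.1327 0.1329]
[0.51462198 0.02925883 0.13036868] [515.6  28.8  23.8  10.7  46.6]
t 6.3 pos [0.5198 0.0268 0.1924] yaw_y -48.69 F [ 0.1 -0.4 -0.2] w 0.0856 g 0.0 j [ 0.2   0.2  -0.36  1.93  0.08  1.02 -1.05]
shift [-8.74  5.65 -0.72] turn [ 0.04 -0.03 -3.61]
```

View pics/s2.png

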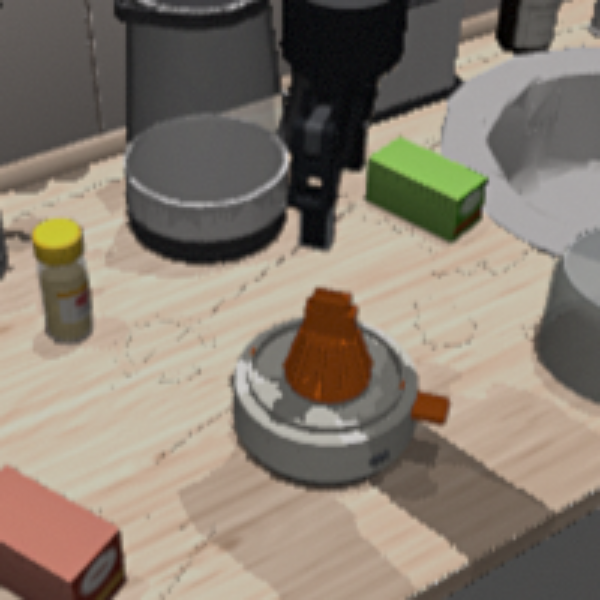

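The reamer is home: its ridge top is at z≈0.132 m, in line with the spout, at (330,295) in the crop. Next is the cover.

```bash
python3 -m creep '[[[1,-8.74,5.65,0,0,0,0],[1,-8.74,5.65,0,0,0,0],[1,-8.74,5.65,0,0,0,0],[1,-8.74,5.65,0,0,0,0],[1,-8.74,5.65,0,0,0,0],[1,-8.74,5.65,0,0,0,0],[1,-8.74,5.65,0,0,0,0],[1,-8.74,5.65,0,0,0,0]]]'; python3 -m creep '[[[1,0,0,0,0,0,0],[1,0,0,0,0,0,0],[1,0,0,0,0,0,0]]]'; python3 -c "
from h import *
units([.4490,-.2235,.098])"
```

```text
time_s: 7.1
eef_pos: [0.4469, -0.222, 0.1889]
ee_rot: [[0.75, 0.661, -0.001], [0.661, -0.75, 0.002], [0.0, -0.002, -1.0]]
ft_force: [0.1, 0.8, -0.5]
grip_width: 0.0855
grasp_force: 0.0
time_s: 7.4
eef_pos: [0.4475, -0.2222, 0.1899]
ee_rot: [[0.749, 0.662, 0.0], [0.662, -0.749, 0.0], [0.0, -0.0, -1.0]]
ft_force: [0.2, -0.1, -0.1]
grip_width: 0.0856
grasp_force: 0.0
t 7.4 pos [ 0.4475 -0.2222  0.1899] yaw_y -48.51 F [ 0.2 -0.1 -0.1] w 0.0856 g 0.0 j [ 0.53  0.15 -0.17  1.99  0.03  1.   -0.49]
shift [0.01 0.08 3.68] turn [-0. -0. -0.]
```

```bash
python3 -m creep '[[[1,0,0.08,1.2,0,0,0],[1,0,0.08,2.4,0,0,0],[1,0,0.08,3.2,0,0,0],[1,0,0.08,3.68,0,0,0],[1,0,0.08,3.68,0,0,0],[1,0,0.08,3.68,0,0,0],[1,0,0.08,3.68,0,0,0]]]'; python3 -m creep '[[[0,0,0,0,0,0,0],[0,0,0,0,0,0,0],[0,0,0,0,0,0,0],[0,0,0,0,0,0,0],[0,0,0,0,0,0,0],[0,0,0,0,0,0,0],[0,0,0,0,0,0,0],[0,0,0,0,0,0,0]]]' 50; python3 -c "
from h import *
units([.4490,-.2235,.098])"
```

```text
time_s: 8.1
eef_pos: [0.4496, -0.2257, 0.0993]
ee_rot: [[0.751, 0.66, 0.003], [0.66, -0.751, -0.001], [0.001, 0.003, -1.0]]
ft_force: [-0.5, -0.7, 0.1]
grip_width: 0.0852
grasp_force: 0.0
time_s: 8.9
eef_pos: [0.4487, -0.2256, 0.0982]
ee_rot: [[0.751, 0.66, 0.001], [0.66, -0.751, -0.001], [0.0, 0.001, -1.0]]
ft_force: [1.5, -1.3, 2.0]
grip_width: 0.0222
grasp_force: 48.9
t 8.9 pos [ 0.4487 -0.2256  0.0982] yaw_y -48.69 F [ 1.5 -1.3  2. ] w 0.0222 g 48.9 j [ 0.52  0.28 -0.16  2.05  0.06  0.81 -0.52]
shift [ 0.07 -0.05  0.01] turn [ 0.01 -0.    0.  ]
```

```bash
python3 -m creep '[[[0,0,0,-0.2,0,0,0],[0,0,0,-0.8,0,0,0],[0,0,0,-1.6,0,0,0],[0,0,0,-2.4,0,0,0],[0,0,0,-3.2,0,0,0],[0,0,0,-4,0,0,0],[0,0,0,-4.8,0,0,0],[0,0,0,-5.6,0,0,0],[0,0,0,-6.4,0,0,0],[0,0,0,-6.4,0,0,0]]]'; python3 -m creep '[[[0,0,0,0,0,0,0],[0,0,0,0,0,0,0]]]'; python3 -c "
from h import *
c=cap('scene','s3');cv2.imwrite('pics/s3.png',c['pixels'][...,::-1])
units([.5178,.0272,.258])"
```

```text
time_s: 9.9
eef_pos: [0.4496, -0.2255, 0.2604]
ee_rot: [[0.751, 0.66, 0.004], [0.66, -0.751, -0.002], [0.002, 0.004, -1.0]]
ft_force: [0.6, 0.5, -2.0]
grip_width: 0.0224
grasp_force: 49.1
time_s: 10.1
eef_pos: [0.4469, -0.2246, 0.2561]
ee_rot: [[0.751, 0.66, -0.003], [0.66, -0.751, 0.002], [-0.001, -0.003, -1.0]]
ft_force: [-0.5, -0.1, -1.5]
grip_width: 0.0221
grasp_force: 49.1
t 10.15 pos [ 0.447  -0.2246  0.256 ] yaw_y -48.67 F [ 0.2 -0.1 -1.6] w 0.0223 g 49.1 j [ 0.54  0.09 -0.16  1.91  0.02  1.15 -0.48]
shift [ 8.78 -5.69 -0.07] turn [-0.03  0.01  0.  ]
```

View pics/s3.png

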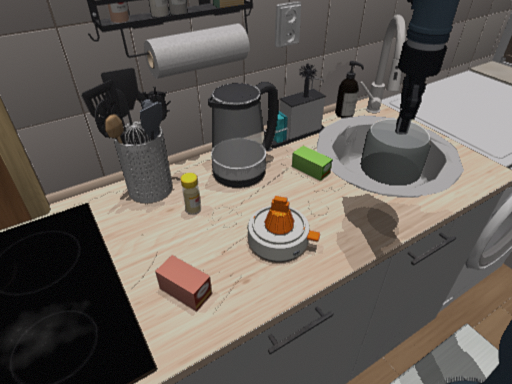

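The cover hangs level, at about (395,150), and clears everything. I'll carry it over the juicer.

```bash
python3 -m creep '[[[0,0.6,-0.4,0,0,0,0],[0,1.8,-1.2,0,0,0,0],[0,3,-2,0,0,0,0],[0,4.2,-2.8,0,0,0,0],[0,5.4,-3.6,0,0,0,0],[0,6.6,-4.4,0,0,0,0],[0,7.6,-5.05,0,0,0,0],[0,8.3,-5.5,0,0,0,0],[0,8.68,-5.75,0,0,0,0],[0,8.68,-5.75,0,0,0,0]]]'; python3 -m creep '[[[0,0,0,0,0,0,0],[0,0,0,0,0,0,0],[0,0,0,0,0,0,0],[0,0,0,0,0,0,0]]]'; python3 - <<'E'
from h import *
c=cap('scene','s4');t=cap('top','t4')
im=np.vstack([cv2.resize(c['pixels'][60:290,170:420],None,fx=1.6,fy=1.6),cv2.resize(t['pixels'][150:280,190:440],None,fx=1.6,fy=1.6)])
cv2.imwrite('pics/s4.png',im[...,::-1])
for k in(c,t):
    W=cloud(k);m=(k['depth']>0)&(np.hypot(W[...,0]-.518,W[...,1]-.027)<.075)
    for lo,hi in((.235,.257),(.15,.17)):
        q=W[m&(W[...,2]>lo)&(W[...,2]<hi)]
        if len(q)>10:print(lo,len(q),q.mean(0).round(4),cv2.minEnclosingCircle(q[:,:2].astype(np.float32)))
    q=W[m&(W[...,2]>.17)&(W[...,2]<.24)];print(len(q),len(q) and np.linalg.lstsq(np.c_[2*q[:,:2],np.ones(len(q))],(q[:,:2]**2).sum(1),rcond=None)[0])
units([.5168,.0255,.258])
E
```

```text
time_s: 11.15
eef_pos: [0.5159, 0.0279, 0.257]
ee_rot: [[0.749, 0.663, -0.002], [0.663, -0.749, 0.001], [-0.001, -0.002, -1.0]]
ft_force: [-1.6, 0.5, -1.1]
grip_width: 0.0221
grasp_force: 49.1
time_s: 11.55
eef_pos: [0.5162, 0.0248, 0.258]
ee_rot: [[0.752, 0.659, -0.0], [0.659, -0.752, -0.0], [-0.0, 0.0, -1.0]]
ft_force: [0.2, 0.1, -2.4]
grip_width: 0.0222
grasp_force: 49.1
0.235 2012 [0.5005 0.0376 0.2488] ((0.5155728459358215, 0.026873182505369186), 0.06519046425819397)
0.15 241 [0.475  0.058  0.1646] ((0.5048855543136597, 0.0351591557264328), 0.0638357400894165)
1878 [ 0.51700677  0.02563467 -0.26370379]
0 0
t 11.65 pos [0.5163 0.0254 0.258 ] yaw_y -48.74 F [-0.5 -0.5 -1. ] w 0.0222 g 49.1 j [ 0.24  0.13 -0.39  1.87  0.05  1.15 -1.03]
shift [0.02 0.01 0.  ] turn [ 0. -0.  0.]
```

View pics/s4.png

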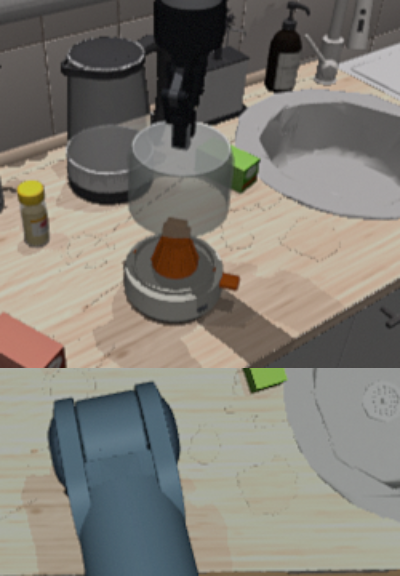

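The cover hangs level above the juicer, cover at (180,180) and juicer at (175,275) in the crop. I'll fit the juicer's wall in the same view so the two centres compare directly.

```bash
python3 - <<'E'
from h import *
def fit(q,r):
    from scipy.optimize import least_squares
    f=lambda p:np.hypot(q[:,0]-p[0],q[:,1]-p[1])-r
    s=least_squares(f,[.518,.027],loss='soft_l1',f_scale=.001);return s.x.round(4),np.abs(f(s.x)).mean().round(4),len(q)
for n in("scene0","s2","s4"):
    k=dict(np.load(f"pics/{n}.npz"));W=cloud(k);H=hsv(k);R=np.hypot(W[...,0]-.518,W[...,1]-.027);ok=k['depth']>0
    print(n,"juicer",fit(W[ok&(R<.08)&(R>.062)&(W[...,2]>.01)&(W[...,2]<.042)&(H[...,1]<100)],.072))
    if n=="s4":print("cover",fit(W[ok&(R<.075)&(R>.055)&(W[...,2]>.175)&(W[...,2]<.245)],.066))
E
```

```text
scene0 juicer (array([0.5196, 0.0261]), np.float64(0.0008), 596)
s2 juicer (array([0.5196, 0.026 ]), np.float64(0.0009), 597)
s4 juicer (array([0.5196, 0.026 ]), np.float64(0.0008), 597)
cover (array([0.5179, 0.025 ]), np.float64(0.0009), 1944)
```

```bash
python3 -m creep '[[[0,0.08,0.01,0.4,0,0,0],[0,0.08,0.01,1,0,0,0],[0,0.08,0.01,1.6,0,0,0],[0,0.08,0.01,2.2,0,0,0],[0,0.08,0.01,2.8,0,0,0],[0,0.08,0.01,3.3,0,0,0],[0,0.08,0.01,3.7,0,0,0],[0,0.08,0.01,3.84,0,0,0],[0,0.08,0.01,3.84,0,0,0],[0,0.08,0.01,3.84,0,0,0]]]'; python3 -m creep '[[[0,0,0,0.1,0,0,0],[0,0,0,0.2,0,0,0],[0,0,0,0.2,0,0,0],[0,0,0,0.25,0,0,0],[0,0,0,0.3,0,0,0],[0,0,0,0.3,0,0,0]]]';python3 -c "
from h import *
units([.5179,.0265,.148])"
```

```text
time_s: 12.65
eef_pos: [0.5186, 0.0272, 0.1625]
ee_rot: [[0.751, 0.66, 0.001], [0.66, -0.751, 0.0], [0.001, 0.001, -1.0]]
ft_force: [0.4, 0.4, -1.0]
grip_width: 0.022
grasp_force: 49.1
time_s: 13.25
eef_pos: [0.5178, 0.0271, 0.1542]
ee_rot: [[0.751, 0.66, -0.0], [0.66, -0.751, 0.0], [-0.0, -0.0, -1.0]]
ft_force: [0.3, -0.1, -1.9]
grip_width: 0.0218
grasp_force: 49.1
t 13.25 pos [0.5178 0.0271 0.1542] yaw_y -48.68 F [ 0.3 -0.1 -1.9] w 0.0218 g 49.1 j [ 0.21  0.25 -0.39  1.97  0.12  0.95 -1.08]
shift [-0.01  0.02  0.25] turn [-0.  0.  0.]
```

```bash
python3 -m creep '[[[0,0,0,0.08,0,0,0],[0,0,0,0.16,0,0,0],[0,0,0,0.22,0,0,0],[0,0,0,0.26,0,0,0],[0,0,0,0.28,0,0,0],[0,0,0,0.28,0,0,0]]]';python3 -c "
from h import *
units([.5179,.0265,.148])"
```

```text
time_s: 13.85
eef_pos: [0.5184, 0.0267, 0.1481]
ee_rot: [[0.751, 0.66, 0.001], [0.66, -0.751, -0.001], [0.0, 0.001, -1.0]]
ft_force: [-1.6, -0.9, 2.6]
grip_width: 0.0221
grasp_force: 49.5
t 13.85 pos [0.5184 0.0267 0.1481] yaw_y -48.71 F [-1.6 -0.9  2.6] w 0.0221 g 49.5 j [ 0.21  0.26 -0.39  1.97  0.12  0.93 -1.08]
shift [-0.02 -0.01  0.  ] turn [ 0.01 -0.    0.  ]
```

The cover touched the shoulder at the expected height. I'll release and retreat to one side.

```bash
python3 -m creep '[[[1,0,0,0,0,0,0],[1,0,0,0,0,0,0],[1,0,0,0,0,0,0],[1,0,0,0,0,0,0],[1,0,0,-0.5,0,0,0],[1,0,0,-1.5,0,0,0],[1,0,0,-2.5,0,0,0],[1,0,0,-3,0,0,0],[1,0,0,-3,0,0,0]]]'; python3 -m creep '[[[1,-6,4,0,0,0,0],[1,-6,4,0,0,0,0],[1,-6,4,0,0,0,0],[1,-6,4,0,0,0,0],[1,-6,4,0,0,0,0],[1,-6,4,0,0,0,0],[1,-6,4,0,0,0,0],[1,-6,4,0,0,0,0]]]'; python3 - <<'E'
from h import *
c=cap('scene','s5');t=cap('top','t5')
im=np.vstack([cv2.resize(c['pixels'][130:320,150:400],None,fx=1.6,fy=1.6),cv2.resize(t['pixels'][100:280,140:390],None,fx=1.6,fy=1.6)])
cv2.imwrite('pics/s5.png',im[...,::-1])
for k in(c,t):
    W=cloud(k);R=np.hypot(W[...,0]-.519,W[...,1]-.026);m=k['depth']>0
    q=W[m&(R<.06)&(W[...,2]>.13)&(W[...,2]<.15)]
    print('top plane',len(q),np.median(q[:,2]),np.linalg.lstsq(np.c_[q[:,:2]-[.519,.026],np.ones(len(q))],q[:,2],rcond=None)[0].round(4))
    q=W[m&(R<.025)&(W[...,2]>.165)&(W[...,2]<.19)];print('knob',len(q),q.mean(0).round(4),np.median(q[:,2]))
E
```

```text
time_s: 14.75
eef_pos: [0.5199, 0.0274, 0.2253]
ee_rot: [[0.751, 0.66, 0.006], [0.66, -0.751, 0.0], [0.004, 0.004, -1.0]]
ft_force: [-0.4, 0.3, -0.3]
grip_width: 0.0855
grasp_force: 0.0
time_s: 15.55
eef_pos: [0.4717, -0.145, 0.2221]
ee_rot: [[0.749, 0.663, -0.0], [0.663, -0.749, 0.001], [0.0, -0.001, -1.0]]
ft_force: [0.4, -0.4, -0.5]
grip_width: 0.0857
grasp_force: 0.0
top plane 1482 0.1414832467532845 [0.0057 0.0005 0.1415]
knob 87 [0.516  0.0298 0.1717] 0.17238680908185278
top plane 2085 0.14187565387554552 [-0.0015  0.0071  0.1418]
knob 92 [0.5188 0.0283 0.1732] 0.17303942377504322
```

View pics/s5.png

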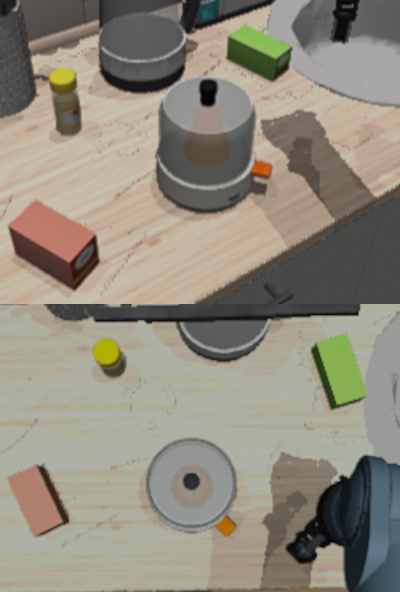

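The cover is level and fully down: its top is at 0.142 m, the knob is central at (208,90) in the crop, and the cartons and jar have not moved.

```bash
python3 -c "
from plant import bot
print(bot.job_done())"
```

```text
the job is handed in; nothing more can be done
None
```

The reamer is keyed and fully home, the cover sits level and all the way down round the tray rim, the cartons and jar are where they stood, and the job was handed in at about 16 s with the gripper open and clear.

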